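# Load a pizza on the contact grill with a turner and hold the lid over it

## Robot

A 6-joint arm with a two-finger parallel gripper is mounted at the origin on the work surface; the furniture and walls round the work are solid. World frame = base frame: x ahead of the robot, y to its left, z up, the work surface at z = 0. Lengths are in mm, angles in rad, forces in N, time in s.
With the tool pointing down it reaches from about 325 to 900 mm from the base axis. Payload 3.5 kg.
Tool frame: the origin (TCP) lies between the finger pads; the fingertips stand 17 mm ahead of it and the grasp point (between the pads) lies 2 mm behind it (tip_extent is the distance from the TCP to the fingertips, in mm); z points along the fingers, x is the direction in which the jaws open and shut, and the axes are right-handed (so a half turn about z gives the same grasp; the last joint's range is limited). The gripper opens to 85 mm and grips with 20 to 120 N. Pads are 22 mm wide; open, the fingers measure 114 mm over their backs; the gripper's body (76 mm by 85 mm) begins 54 mm behind the grasp point. The pads swing forward as they close: fully open they stand 13 mm farther back than shut.
Start: joints at [-1.419, 0.276, -0.026, 1.268, 0, 1.467], TCP at [157.52, -604.822, 248.313] pointing down, gripper open.
Joint ranges: [-3.12, 3.12], [-0.85, 1.88], [-1.08, 1.24], [-1.95, 2.15], [-1.57, 1.53], [-3.14, 3.14]. Speed limits (rad/s): [2.57, 2.57, 3.14, 3.14, 3.14, 3.14].

## Interface

Orientations are given as a rotation vector (axis times angle).
In Python, from plant import * gives the robot as it stands. The module is installed in compiled form; this text tells all that it offers. Calls block until the motion is done:
- move_pose(position, orientation): joint-space move of the TCP to a pose.
- movel(position, vel=150, rotation=None): straight line of the TCP; rotation=None keeps the orientation; vel is the mean speed in mm/s.
- set_joints(angles): joint-space move.
- release() and grasp(newtons=None): open the fingers fully, or close them until they stop; newtons is the grip in N (None keeps the last).
- pause(seconds).
- inverse_kinematics(position, orientation): joint angles nearest the present ones, or None.
- capture(name): name is "scene" or "top" or "wrist"; returns the picture (480x640x3 uint8, red, green, blue); there is no depth.
- calibration(name): a dict with "mtx" (3x3 intrinsics, pixels), "R" (3x3) and "t" (3): a world point X has camera coordinates R X + t. Camera axes: x right, y down, z forward; pixel columns grow to the right and rows downward; lengths in mm; the calibration is good to about 2 mm. A picture is of the moment at which its call begins: read the wrist's pose just before it. calibration takes no time and is no camera call; for the wrist camera it gives the pose at the moment of the call.
A pose or a line that the arm cannot do raises Unreachable and nothing moves.
- close_job(): hands the job in, once; it reports no verdict.
Trained networks look in the newest picture that a camera, given by its name, has taken for a name from the list of things; names that differ only in an ending like _2 or _b are one class to them, and where a whole thing is asked for, a point or a joint stands for the part that bears it (a point fixed in the world has none). Each returns a list of dicts, best first, with "conf" (0 to 1); they miss things now and then, are a little off and sometimes report something else, mostly with a low value. They report only what shows in the picture. A call takes as long as a camera call.
- recognise(name, camera): "bbox" ([left, top, right, bottom] in pixels, round what is visible of it).
- regions_of(name, camera): "mask" (480x640 bool, what is visible of it) and "bbox" ([left, top, right, bottom] in pixels, round what is visible of it).
Readings, each from a call of its own:
- current_t(): time.
- current_joints(): joint angles.
- current_dq(): joint speeds.
- current_joint_efforts(): joint torques, N m.
- current_tool_pos(): TCP position.
- current_ee_rot(): TCP orientation.
- current_force(): force on the tool from outside, world axes, zero at the start.
- current_ft_torque(): the same for the moment, N m.
- current_width(): finger opening in mm.
Only numpy, scipy, OpenCV 4.12 (cv2) and the standard library are available. Lean on these libraries where they do the work, as an engineer would, in place of code of your own. Each camera call takes 0.05 s, during which the arm holds its last target.

## Task

Slide the turner under the small pizza on the wooden board, carry it over on the turner (never touch it with the fingers) and leave it lying flat in the middle of the grill's lower plate, then lay the turner down flat on the worktop to free the hand. Then take the grill's lid by its bar handle and swing it down over the pizza to about 30 degrees open, never letting it drop or touch the pizza; the lid would fall shut by itself, so finish while still holding it there, steady, to melt the cheese. Leave the other things on the worktop where they are.

Things in the scene. Friction and masses are not known exactly. Their poses are not given: they have to be found in the camera images.
- pizza: the small round crisp pizza, 104 mm across, 14 mm thick, about 70 g, rigid; its underside is flat out to radius 40 mm, then the crust rises to 5 mm above it at the rim; origin at the centre of the underside, z up. It starts flat on the board, 1 to 15 mm short of the board's raised back edge
- board: pale wooden board, 240 (x) by 220 (y) mm, does not slip; its top is 18 mm above the worktop; a raised back edge (its inner face at x = +102 mm, top 38 mm above the worktop) stops what is pushed against it along +x; the front and the sides are open. Origin at the centre of the underside, x to the raised edge, z up. It stands either left or right of the robot's middle, the grill on the other side
- turner: slotted steel turner, 140 g, lying flat on the worktop: flat blade 84 (x) by 80 (y) mm, 2 mm thick, a neck cranked up behind it, then a straight black handle parallel to the blade. Origin at the centre of the blade's underside, x to the blade's front edge, z up; lies stably on its blade with the handle in the air
- turner_grip (a point): point in the turner's handle to grip: on the handle's axis 92 mm behind the origin, 45 mm above the blade's underside; the handle is 18 mm wide (y) and 22 mm high there, and runs from x = -65 to -177 mm of the turner
- turner_tip (a point): middle of the front edge of the turner's blade, on its underside, 42 mm ahead of the turner's origin; axes as the turner's. Friction of pizza on steel or plate is about 0.6: it rides on a level blade that reaches past its centre, and stays on the plate when the blade, tilted front edge down by 15 to 20 degrees and touching the plate, is drawn back, if it overhangs that edge by 30 mm or more
- grill: black contact grill (sandwich press), fixed, housing 226 (x) by 236 (y) mm, 62 mm high; lid hinged at the back. Origin on the worktop under the centre of the lower plate, x to the back (the hinge side), z up; a dial stands out at the front to x = -116 mm. The lid starts swung up just past upright and rests there
- plate_centre (a point): centre of the top face of the flat dark lower plate, 62 mm above the worktop; the plate is 170 (x) by 200 (y) mm, with no rim; axes as the grill's
- lid_hinge (a point): point on the lid's hinge axis, in the grill's middle: 105 mm behind the plate's centre, 78 mm above the worktop; the axis runs along the grill's y; axes as the grill's
- grill_lid (a joint): angle of the grill's lid, rad: 0 shut and level, growing as it opens, 1.60 its open stop; the lid (0.6 kg, about 3 N at the handle) falls shut by itself below about 1.4 and stays at the stop when it is let go there. 30 degrees open is 0.524
- lid_handle (a point): middle of the black bar handle on the lid's free edge: a round bar 16 mm thick along the grill's y, 118 mm free between its two arms, 41 mm off the lid's edge. With the lid at angle a it stands, from lid_hinge and in the grill's frame, at x = -0.242 cos a + 0.016 sin a, z = 0.242 sin a + 0.016 cos a (m); its z axis is the lid's outer normal (up when shut)
- oil_bottle: tall oil bottle with a yellow cap behind the work, 61 mm across, 268 mm high; leave alone; origin under its middle
- pepper_mill: brown wooden pepper mill behind the work, 58 mm across, 170 mm high; leave alone; origin under its middle
- mug: green and white mug at the left, 90 mm across, 107 mm high; leave alone; origin under its middle
- onion: red onion at the right, 84 mm across; leave alone
- lemon: lemon at the right, 78 by 55 mm; leave alone
- twist_timer: red and white kitchen timer at the left, 63 mm across, 47 mm high; leave alone
- spice_jar: spice jar with a red cap at the back left, 45 mm across, 106 mm high; leave alone

How it is judged:
By the outcome, as a careful person would: the job done as asked, in the order asked, and still so for the second after the job is handed in, while the arm keeps its last pose, push and grip.
It also fails if it takes over 70 s, if anything falls off the work surface, if the arm or the gripper's body presses on something with over 40 N, if the wrist force passes 120 N, or if a joint passes its speed limit or range.

## Working session

There is one attempt and no reset: what is moved stays moved. The work goes in short steps, each a Python script; the robot and the scene stay as the last script left them, time stands still between calls to the robot, and variables do not carry over. Pictures are saved under pics/ and viewed, and the job is handed in when it is done.

```bash
mkdir -p pics; ls; python3 - <<'E'
from plant import *
import cv2,numpy as np
for n in ["scene","top","wrist"]:
    im=capture(n); cv2.imwrite(f"pics/a_{n}.png",im[:,:,::-1])
    c=calibration(n); print(n,np.round(c["mtx"],1).tolist(),np.round(c["R"],4).tolist(),np.round(c["t"],1).tolist())
    for o in ["pizza","board","turner","grill","lid_handle"]:
        try: print(o,[(np.round(d["bbox"]).tolist(),round(d["conf"],2)) for d in recognise(o,n)][:2])
        except Exception as e: print(o,e)
print(current_t(),current_ee_rot())
E
```

```text
pics
scene [[602.5, 0.0, 316.9], [0.0, 602.5, 240.5], [0.0, 0.0, 1.0]] [[-0.8981, -0.4398, -0.0005], [-0.2011, 0.4116, -0.8889], [0.3911, -0.7982, -0.4581]] [538.3, 196.4, 1634.3]
pizza [([353.0, 224.0, 381.0, 242.0], 0.77)]
board [([326.0, 215.0, 419.0, 268.0], 0.94), ([306.0, 253.0, 376.0, 273.0], 0.58)]
turner [([307.0, 254.0, 373.0, 271.0], 0.77)]
grill [([239.0, 184.0, 357.0, 337.0], 0.86), ([242.0, 185.0, 288.0, 291.0], 0.49)]
lid_handle [([237.0, 184.0, 288.0, 291.0], 0.81)]
top [[550.5, 0.0, 320.0], [0.0, 550.5, 237.0], [0.0, 0.0, 1.0]] [[-0.0029, -0.9999, -0.0122], [-0.9912, 0.0045, -0.1325], [0.1325, 0.0117, -0.9911]] [16.0, 602.9, 1426.0]
pizza [([390.0, 241.0, 428.0, 279.0], 0.76), ([165.0, 196.0, 282.0, 324.0], 0.69)]
board [([357.0, 232.0, 443.0, 325.0], 0.57)]
turner [([307.0, 226.0, 339.0, 306.0], 0.94)]
grill [([356.0, 234.0, 445.0, 323.0], 0.54)]
lid_handle [([164.0, 196.0, 271.0, 236.0], 0.8)]
wrist [[400.7, 0.0, 320.7], [0.0, 400.7, 233.6], [0.0, 0.0, 1.0]] [[0.2512, -0.9679, 0.0001], [-0.9287, -0.241, 0.2818], [-0.2727, -0.0709, -0.9595]] [-624.8, -35.6, 378.7]
pizza []
board []
turner []
grill []
lid_handle []
0.9 [ 2.48564574e+00 -1.92119598e+00  9.16332425e-05]
```

View pics/a_scene.png

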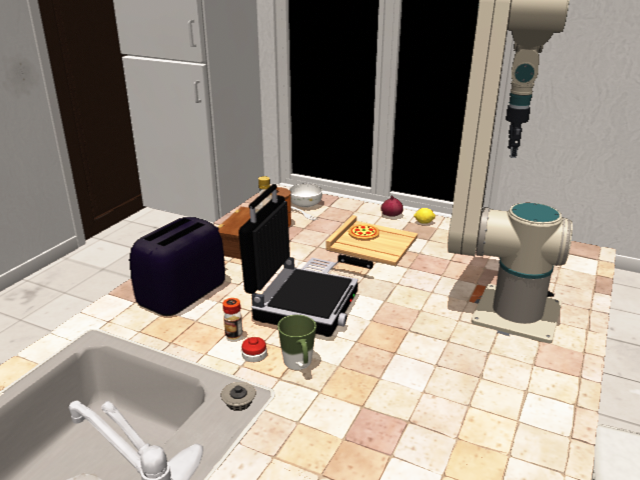

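View pics/a_top.png

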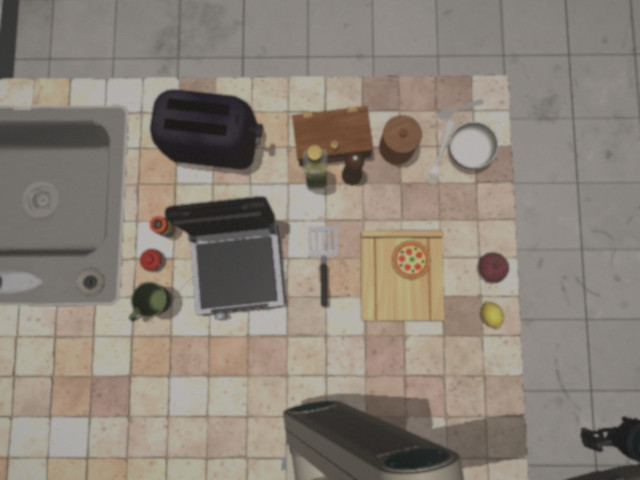

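View pics/a_wrist.png

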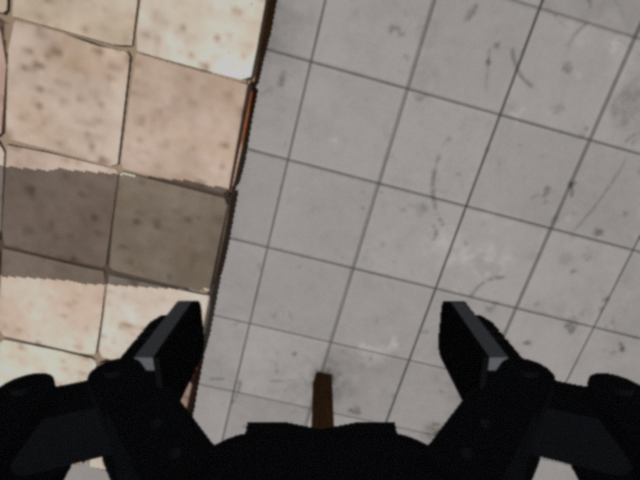

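Grill stands left, board right, turner in between with its handle toward the robot. I'll get rough positions from the top view, then refine with the wrist camera.

```bash
cat > h.py <<'E'
from plant import *
import cv2,numpy as np
from scipy.spatial.transform import Rotation as Ro
def bp(c,px,h):
    px=np.atleast_2d(np.asarray(px,float))
    d=np.c_[px,np.ones(len(px))]@np.linalg.inv(c["mtx"]).T@c["R"]
    o=-c["R"].T@c["t"]; s=(h-o[2])/d[:,2]
    return o+d*s[:,None]
def pj(c,X):
    q=np.atleast_2d(X)@c["R"].T+c["t"]; q=q@c["mtx"].T
    return q[:,:2]/q[:,2:]
def rv(psi=0,pitch=0,flip=1):
    # tool down, jaws along turner y; turner yaw psi; pitch>0 = front edge down
    T=Ro.from_euler('ZY',[psi,pitch]).as_matrix()
    B=np.array([[0,flip*1,0],[flip*1,0,0],[0,0,-1]]).T  # cols x_t,y_t,z_t
    B=np.column_stack([[0,flip,0],[flip,0,0],[0,0,-1]])
    return Ro.from_matrix(T@B).as_rotvec()
def snap(n,name):
    c=calibration(n); im=capture(n); cv2.imwrite(f"pics/{name}.png",im[:,:,::-1]); return c,im
E
python3 - <<'E'
from h import *
c=calibration("top")
print("pizza",bp(c,[(411,260)],30)); print("board",bp(c,[(361,231),(443,231),(443,321),(361,321)],18))
print("turner",bp(c,[(323,240)],2),bp(c,[(324,305)],50))
print("grill plate",bp(c,[(194,238),(277,233),(284,305),(200,312)],60))
w=calibration("wrist"); R=Ro.from_rotvec(current_ee_rot()).as_matrix()
print(R, R.T@(-w["R"].T@w["t"]-current_tool_pos()), R.T@w["R"].T)
for f in (1,-1):
    for p in [(430,0,350),(430,0,450),(500,0,450)]: print(f,p,inverse_kinematics(p,rv(0,0,f)))
E
```

```text
pizza [[ 541.520468   -228.18328352   30.        ]]
board [[ 621.86115702  -96.96190154   18.        ]
 [ 620.83329951 -318.22245128   18.        ]
 [ 380.53798692 -310.43375726   18.        ]
 [ 381.11398106  -93.89297253   18.        ]]
turner [[599.82029654   6.03693522   2.        ]] [[423.13269563   3.74987665  50.        ]]
grill plate [[599.20664839 345.41927565  60.        ]
 [611.49979806 126.68590477  60.        ]
 [423.34354197 107.15749989  60.        ]
 [406.02436825 324.53972324  60.        ]]
[[ 2.52034927e-01 -9.67718138e-01  2.90608321e-05]
 [-9.67718136e-01 -2.52034928e-01 -5.77929333e-05]
 [ 6.32516146e-05 -1.35568566e-05 -9.99999998e-01]] [  -0.18269194  -72.07055821 -125.07420454] [[ 9.99999661e-01 -8.03790944e-04 -1.76603789e-04]
 [ 8.20982697e-04  9.59472372e-01  2.81801514e-01]
 [-5.70630484e-05 -2.81801563e-01  9.59472707e-01]]
1 (430, 0, 350) [-0.15056827 -0.11472919 -0.24196613  1.44355939  0.         -0.15056827]
1 (430, 0, 450) [-0.15056827 -0.11387225 -0.03687037  1.64779821  0.         -0.15056827]
1 (500, 0, 450) [-0.12936049  0.01465893  0.08450037  1.64063777  0.         -0.12936049]
-1 (430, 0, 350) [-0.15056827 -0.11472919 -0.24196613  1.44355939  0.          2.99102438]
-1 (430, 0, 450) [-0.15056827 -0.11387225 -0.03687037  1.64779821  0.          2.99102438]
-1 (500, 0, 450) [-0.12936049  0.01465893  0.08450037  1.64063777  0.          3.01223217]
```

```bash
python3 - <<'E'
from h import *
import pickle
move_pose([470,-110,350],rv()); 
c,im=snap("wrist","b1"); out={}
for o in ["pizza","board","turner","grill","turner_grip"]:
    for d in regions_of(o,"wrist")[:2]:
        print(o,np.round(d["bbox"]),round(d["conf"],2),d["mask"].sum()); out.setdefault(o,d["mask"])
pickle.dump((c,out),open("b1.pkl","wb"))
move_pose([430,190,430],rv()); 
c,im=snap("wrist","b2"); out={}
for o in ["grill","lid_handle","plate_centre","turner"]:
    for d in regions_of(o,"wrist")[:2]:
        print(o,np.round(d["bbox"]),round(d["conf"],2),d["mask"].sum()); out.setdefault(o,d["mask"])
pickle.dump((c,out),open("b2.pkl","wb"))
print(current_t())
E
```

```text
pizza [171. 202. 266. 282.] 0.66 6013
board [134. 102. 335. 305.] 0.73 32841
turner [379. 136. 441. 308.] 0.92 5084
grill [510. 120. 640. 385.] 0.78 29462
grill [  0.  80.  52. 150.] 0.26 2608
turner_grip [384. 134. 447. 309.] 0.88 5103
grill [255. 135. 463. 445.] 0.92 48888
grill [166. 165. 222. 310.] 0.26 3457
lid_handle [260. 313. 462. 444.] 0.59 18890
plate_centre [253. 137. 461. 444.] 0.85 48330
plate_centre [257. 318. 459. 441.] 0.42 18620
turner [162. 165. 222. 309.] 0.56 3218
4.775
```

View pics/b1.png

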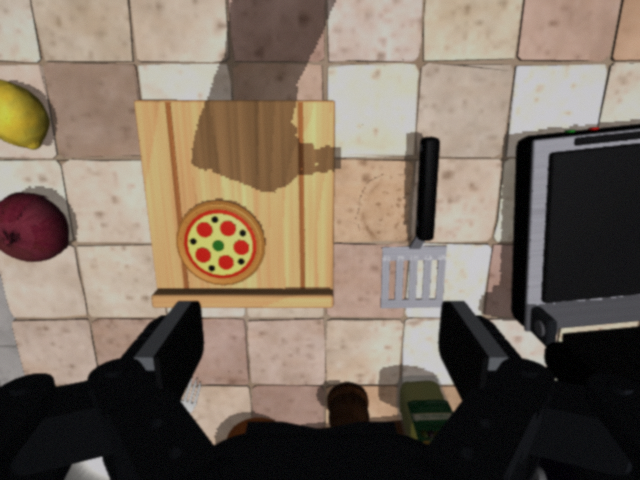

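View pics/b2.png

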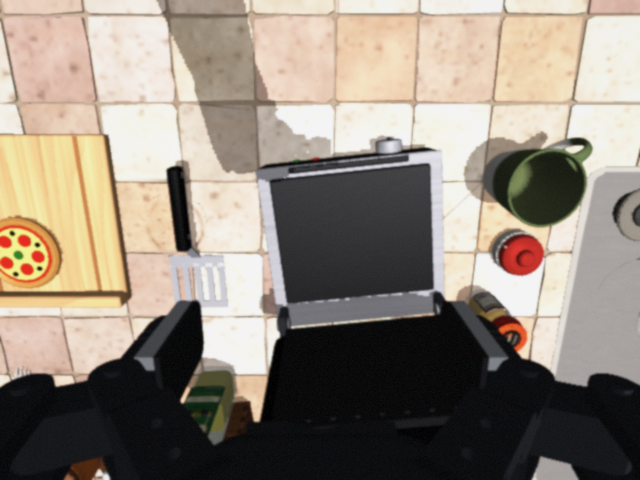

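```bash
python3 - <<'E'
import cv2
a=cv2.imread("pics/b1.png"); b=cv2.imread("pics/b2.png")
c=cv2.resize(a[125:325,360:460],None,fx=3,fy=3,interpolation=cv2.INTER_CUBIC)
d=cv2.resize(a[90:320,120:350],None,fx=2.6,fy=2.6,interpolation=cv2.INTER_CUBIC)
e=cv2.resize(b[130:340,240:460],None,fx=3.4,fy=2.8,interpolation=cv2.INTER_CUBIC)
cv2.imwrite("pics/c1.png",c);cv2.imwrite("pics/c2.png",d);cv2.imwrite("pics/c3.png",e)
E
```

```text
(no output)
```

View pics/c1.png

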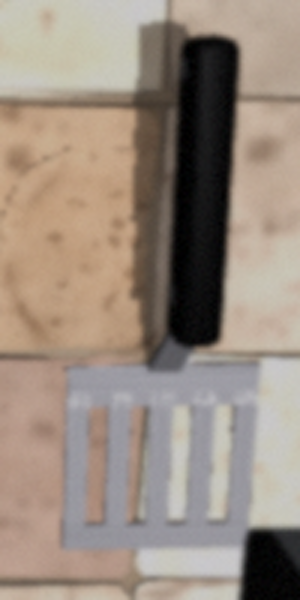

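View pics/c2.png

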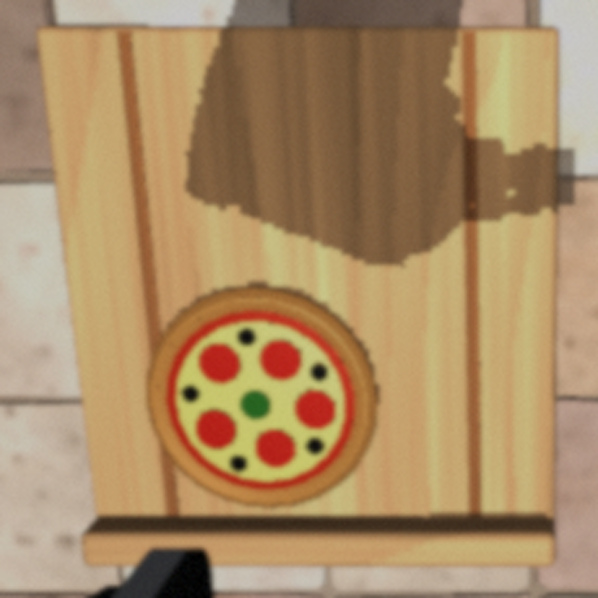

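View pics/c3.png

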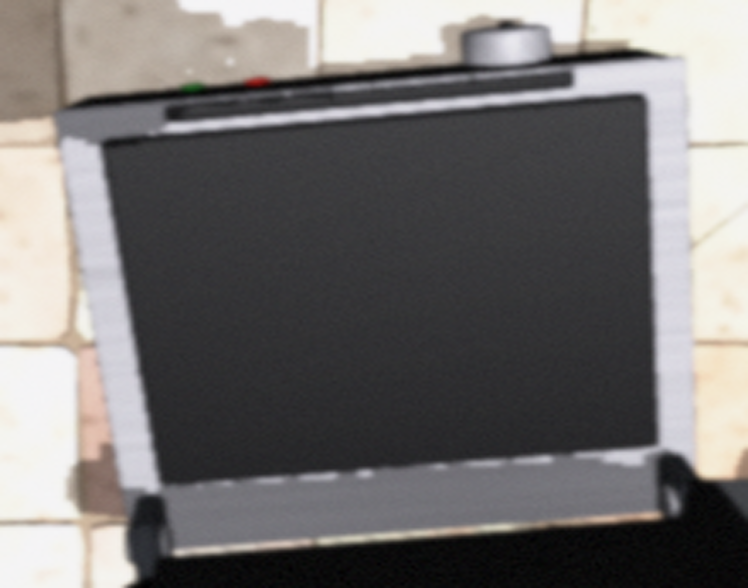

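```bash
python3 - <<'E'
from h import *
import pickle
c1,m1=pickle.load(open("b1.pkl","rb")); c2,m2=pickle.load(open("b2.pkl","rb"))
A=lambda p,s,o:np.array(p,float)/s+o
bl=bp(c1,A([(66,366),(257,362),(248,546),(62,549)],3,(360,125)),2); print("blade",bl.round(1),bl.mean(0))
print(np.linalg.norm(np.roll(bl,1,0)-bl,axis=1))
hd=bp(c1,A([(211,38),(194,345)],3,(360,125)),56);print("handle",hd)
v=((bl[2]+bl[3])-(bl[0]+bl[1]))/2; print("yaw blade",np.arctan2(v[1],v[0])); w=hd[1]-hd[0];print("yaw handle",np.arctan2(w[1],w[0]))
bd=bp(c1,A([(40,28),(557,28),(97,515),(551,515)],2.6,(120,90)),18);print("board",bd)
g=bp(c1,A([(125,30),(172,515),(469,30),(476,515)],2.6,(120,90)),18);print("grooves",g)
for a,b in((g[0],g[1]),(g[2],g[3])): print(np.arctan2((b-a)[1],(b-a)[0]))
e=bd[0]-bd[1];print("yaw front",np.arctan2(e[0],-e[1])); e=bd[2]-bd[3];print(np.arctan2(e[0],-e[1]))
m=m1["pizza"].astype(np.uint8);k=max(cv2.findContours(m,0,2)[0],key=cv2.contourArea);print(cv2.fitEllipse(k))
q=bp(c1,k[:,0,:],26);print("pizza",cv2.minEnclosingCircle(q[:,:2].astype(np.float32)),q.mean(0))
for h in(26,):print(bp(c1,A([(263,395),(148,395),(377,395),(263,283),(263,507)],2.6,(120,90)),h))
P=np.array([(103,143),(643,95),(658,444),(162,486)],float)/(3.4,2.8)+(240,130)
p=bp(c2,P,62);print("plate",p,p.mean(0),np.linalg.norm(np.roll(p,1,0)-p,axis=1))
f=p[1]-p[0];print(np.arctan2(-f[0],f[1]));f=p[2]-p[3];print(np.arctan2(-f[0],f[1]));f=p[3]-p[0];print(np.arctan2(f[1],f[0]));f=p[2]-p[1];print(np.arctan2(f[1],f[0]))
E
```

```text
blade [[555.9 -34.2   2. ]
 [554.3  44.8   2. ]
 [638.3  48.2   2. ]
 [639.6 -32.5   2. ]] [597.01118238   6.56975627   2.        ]
[83.75178954 79.03616243 84.11524246 80.67126348]
handle [[420.63370983   1.43996121  56.        ]
 [529.84860006   3.51745876  56.        ]]
yaw blade 0.030568491328418455
yaw handle 0.019019815254210714
board [[ 383.15157509 -310.79962476   18.        ]
 [ 383.56148768  -95.46714015   18.        ]
 [ 603.6118809  -313.03959481   18.        ]
 [ 604.04095293  -96.63197451   18.        ]]
grooves [[ 384.01033805 -275.48630881   18.        ]
 [ 603.68275825 -277.29175368   18.        ]
 [ 384.28326656 -132.13475007   18.        ]
 [ 603.9700664  -132.38444857   18.        ]]
-0.008218620349172938
-0.0011366108304692608
yaw front -0.0019036240660344757
-0.001982700362904114
((220.1728057861328, 242.0538787841797), (82.72996520996094, 90.63069915771484), 117.072509765625)
pizza ((543.040283203125, -228.7066650390625), 53.463199615478516) [ 541.8477066  -230.44556894   26.        ]
[[ 541.18997516 -227.4719464    26.        ]
 [ 541.08798625 -279.47606681   26.        ]
 [ 541.29108103 -175.91808677   26.        ]
 [ 489.68914526 -223.73551965   26.        ]
 [ 596.1044068  -231.45603271   26.        ]]
plate [[436.57936883 127.17066332  62.        ]
 [415.87479043 321.63895034  62.        ]
 [581.15173839 339.98516188  62.        ]
 [602.9434436  144.44191098  62.        ]] [509.13733531 233.30917163  62.        ] [167.25818775 195.56736492 166.29207139 196.75375826]
0.10606806516242492
0.11098393284161186
0.1034453948847471
0.11055027474129246
```

Measured: the pizza is at about (541,-228), the board's edge face at x≈604.5, the turner origin at (597,6.6) with yaw 0.022, and the plate centre at (509,233) with yaw 0.107. Next I pick up the turner.

```bash
cat >> h.py <<'E'
G=np.array([-134,0,43.])
def tp(tip,psi=0,pitch=0):
    T=Ro.from_euler('ZY',[psi,pitch]).as_matrix()
    return np.array(tip,float)+T@G, rv(psi,pitch)
def st(l=""):
    print(l,"t",round(current_t(),2),"F",np.round(current_force(),2),"p",np.round(current_tool_pos(),1),"w",round(current_width(),1))
E
python3 - <<'E'
from h import *
p0,_=tp([639,7.5,0],.022)
print(p0)
for q in ([465,-228,30,0,0],[465,-228,18,0,.07],[570,-228,18,0,.07],[570,-228,120,0,0],[520,233,200,.107,0],[527,235,62,.107,.3],[440,230,80,.107,.3]):
    P,r=tp(q[:3],q[3],q[4]); print(q,P.round(),inverse_kinematics(P,r) is not None)
move_pose([505,4.5,150],rv(.022)); release(); movel([505,4.5,43],vel=150); st("down")
grasp(90); st("grip")
movel([505,4.5,110],vel=120); st("lift")
c,im=snap("wrist","d1")
E
```

```text
[505.03242669   4.5522378   43.        ]
[465, -228, 30, 0, 0] [ 331. -228.   73.] True
[465, -228, 18, 0, 0.07] [ 334. -228.   70.] True
[570, -228, 18, 0, 0.07] [ 439. -228.   70.] True
[570, -228, 120, 0, 0] [ 436. -228.  163.] True
[520, 233, 200, 0.107, 0] [387. 219. 243.] True
[527, 235, 62, 0.107, 0.3] [412. 223. 143.] True
[440, 230, 80, 0.107, 0.3] [325. 218. 161.] True
down t 7.16 F [0.07 0.51 1.05] p [505.8   4.5  43.7] w 85.6
grip t 7.79 F [-2.03 -0.89  2.85] p [505.2   4.3  43.3] w 16.6
lift t 8.5 F [-0.06 -0.15 -1.56] p [504.3   4.6 109.3] w 16.6
```

View pics/d1.png

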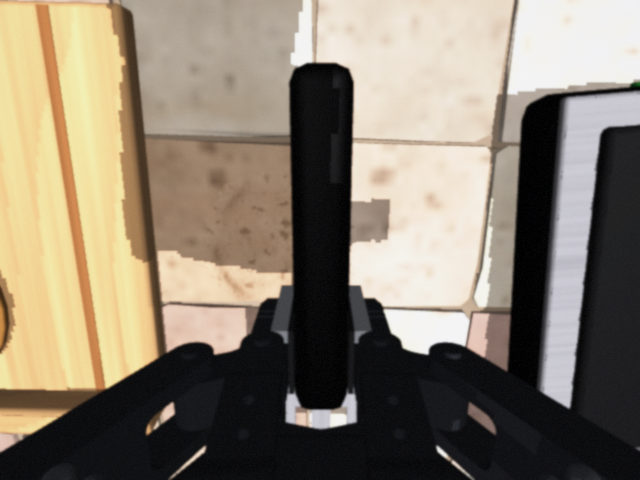

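```bash
python3 - <<'E'
from h import *
R=Ro.from_rotvec(current_ee_rot()).as_matrix(); p=np.array(current_tool_pos())
c=calibration("wrist"); xt=R[:,1]; zt=-R[:,2]
print("handle rear pred",pj(c,p+xt*(-85)+zt*(2+11)),pj(c,p+xt*(-85)+zt*2))
P,r=tp([462,-228,70],0,.07); move_pose(P,r)
P,r=tp([462,-228,26],0,.07); movel(P,vel=100); pause(.2); f0=np.array(current_force()); st("free")
z=26
while z>14:
    z-=1; P,r=tp([462,-228,z],0,.07); movel(P,vel=20)
    f=np.array(current_force())-f0
    if f[2]>2: break
print(z,f); st()
c,im=snap("top","e1"); c,im=snap("scene","e2")
E
python3 - <<'E'
import cv2
a=cv2.imread("pics/e2.png"); cv2.imwrite("pics/e3.png",cv2.resize(a[190:310,280:440],None,fx=5,fy=5,interpolation=2))
a=cv2.imread("pics/e1.png"); cv2.imwrite("pics/e4.png",cv2.resize(a[220:370,340:460],None,fx=4,fy=4,interpolation=2))
E
```

```text
handle rear pred [[319.82314628  62.18238643]] [[319.8938601   67.01989469]]
free t 10.46 F [-0.01  0.61 -0.4 ] p [ 332.  -228.5   79. ] w 16.4
17 [-2.86427941 -0.88239265  5.05450073]
 t 12.71 F [-2.88 -0.28  4.65] p [ 331.4 -228.2   69.6] w 16.6
```

View pics/e3.png

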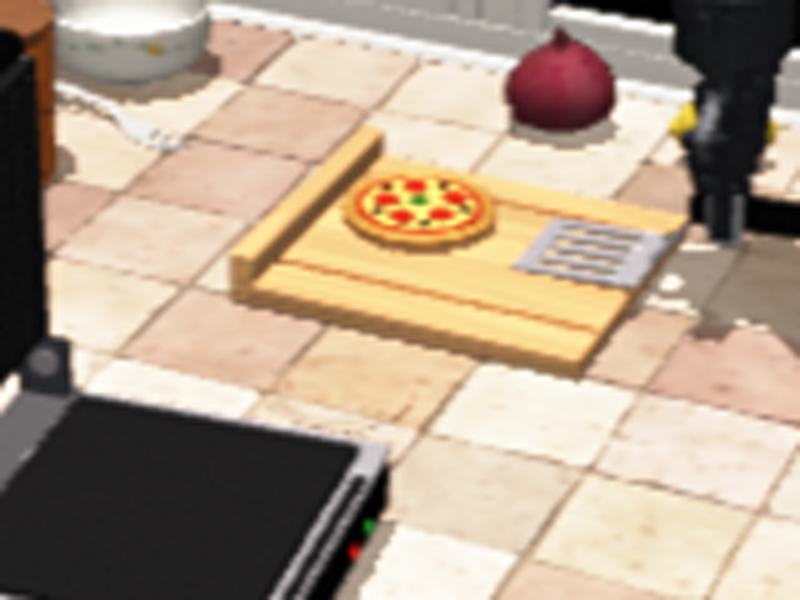

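View pics/e4.png

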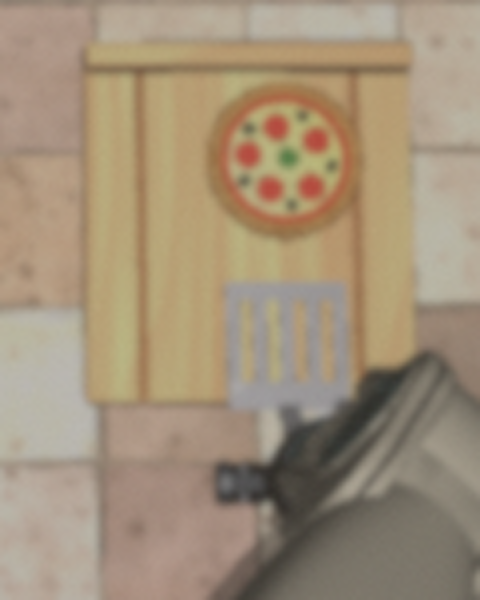

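Blade lies flat on the board, in line with the pizza (blade centre column 288, pizza 286 in the 4x crop). Now I slide it in.

```bash
python3 - <<'E'
from h import *
for x in (490,510,530,550,560,570):
    P,r=tp([x,-228,17.2],0,.07); movel(P,vel=50); st(x)
    if abs(current_force()[0])>25: break
a=snap("top","f1")[1]; b=snap("scene","f2")[1]
cv2.imwrite("pics/f3.png",cv2.resize(np.hstack([cv2.resize(a[220:340,345:455],(400,440)),cv2.resize(b[195:285,320:430],(400,330))[:330] if 0 else cv2.resize(b[195:285,320:420],(400,440))]),None,fx=1,fy=1)[:,:,::-1])
E
```

```text
490 t 13.52 F [ 0.65 -0.18  1.29] p [ 360.3 -228.3   69.6] w 16.7
510 t 14.07 F [-1.91 -0.15  3.39] p [ 379.3 -228.    69.5] w 16.6
530 t 14.62 F [-1.27 -0.5   3.18] p [ 399.4 -228.    69.4] w 16.5
550 t 15.17 F [-1.29 -1.11  3.36] p [ 419.5 -228.    69.4] w 16.9
560 t 15.52 F [-2.1  -0.06  3.8 ] p [ 429.5 -228.    69.4] w 17.0
570 t 15.87 F [-3.49  0.44  5.19] p [ 438.9 -227.8   69.4] w 16.7
```

View pics/f3.png

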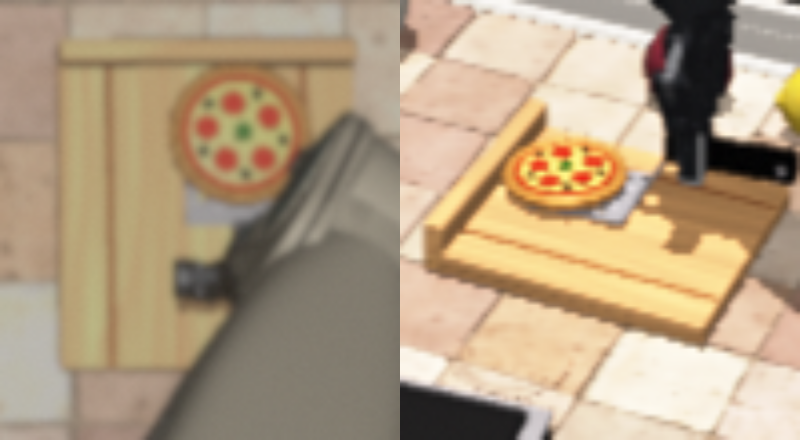

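```bash
python3 - <<'E'
from h import *
c=calibration("top"); capture("top")
print(bp(c,[(410.7,256.5)],30), bp(c,[(410.7,220+65/3.667),(410.7,220+203/3.667)],26))
for d in recognise("pizza","top")[:1]: print(d["bbox"],d["conf"]); b=d["bbox"]; print(bp(c,[((b[0]+b[2])/2,(b[1]+b[3])/2),((b[0]+b[2])/2,b[1]),((b[0]+b[2])/2,b[3])],27))
# calibration check: raised edge front/back from first top pic inner-face line y=237ish
print(bp(c,[(400,237.5),(400,230.5)],38),bp(c,[(400,322)],18))
# blade pred rear edge pixel
p=np.array(current_tool_pos());R=Ro.from_rotvec(current_ee_rot()).as_matrix();tip=p+R[:,1]*134+R[:,2]*43
rear=p+R[:,1]*50+R[:,2]*43;print(tip,rear,pj(c,rear),pj(c,tip))
E
python3 -c "
import cv2
a=cv2.imread('pics/f1.png');cv2.imwrite('pics/f4.png',cv2.resize(a[225:300,380:440],None,fx=10,fy=8,interpolation=2))"
```

```text
[[ 550.8777773  -227.61710173   30.        ]] [[ 601.85155386 -229.47841148   26.        ]
 [ 500.9134251  -226.98777644   26.        ]]
[389.1, 235.0, 429.5, 276.3] 0.9
[[ 553.46334417 -224.4022075    27.        ]
 [ 609.1141751  -225.75670587   27.        ]
 [ 498.36414964 -223.06113553   27.        ]]
[[ 601.00548218 -199.21235725   38.        ]
 [ 619.83561416 -199.62867504   38.        ]] [[ 378.22494767 -196.92060264   18.        ]]
[ 569.51269246 -227.87347471   17.0513491 ] [ 485.72330332 -227.86003582   22.99593382] [[410.99886216 281.13978301]] [[409.89714648 250.07406628]]
```

View pics/f4.png

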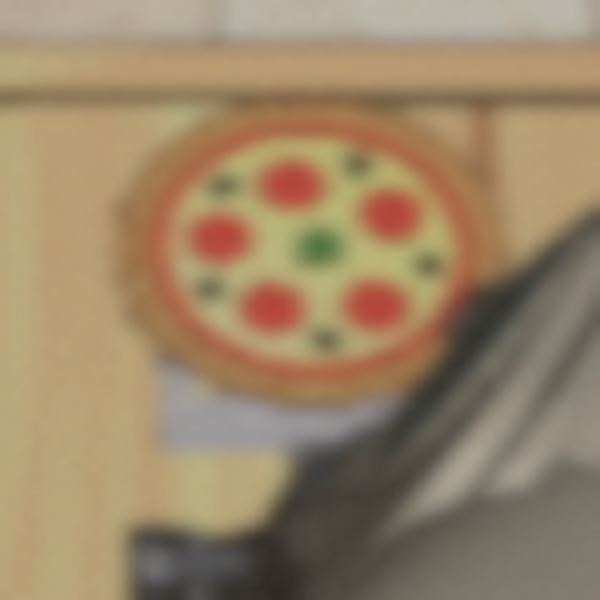

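```bash
python3 - <<'E'
from h import *
P,r=tp([569,-228,24],0,-.02); movel(P,vel=25,rotation=r); st()
P,r=tp([564,-228,90],0,-.02); movel(P,vel=50); pause(.1); st()
b=snap("scene","g1")[1];a=snap("top","g0")[1]
cv2.imwrite("pics/g2.png",np.hstack([cv2.resize(a[220:340,345:455],(400,440)),cv2.resize(b[180:270,320:420],(400,440))])[:,:,::-1])
E
```

```text
t 16.51 F [ 1.1   0.1  -1.45] p [ 433.6 -227.6   63.7] w 16.9
 t 18.08 F [-0.03  0.29 -2.72] p [ 428.9 -227.8  129.9] w 16.9
```

View pics/g2.png

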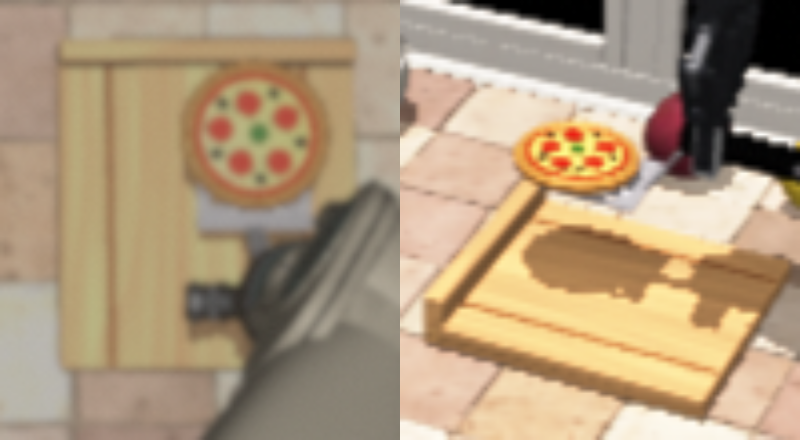

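```bash
python3 - <<'E'
from h import *
C=np.array([509,233]);u=np.array([np.cos(.107),np.sin(.107)])
P,r=tp([560,-228,150],0,-.02); movel(P,vel=80)
t=C+14*u
P,r=tp([*t,150],.107,-.02); movel(P,vel=170,rotation=r); st()
P,r=tp([*t,88],.107,-.02); movel(P,vel=80); pause(.1); st()
b=snap("scene","i1")[1];a=snap("top","i0")[1]
for d in regions_of("pizza","top")[:2]: print(d["bbox"],d["conf"])
cv2.imwrite("pics/i2.png",np.hstack([cv2.resize(a[180:330,150:300],(400,400)),cv2.resize(b[180:340,230:390],(400,400))])[:,:,::-1])
E
```

```text
t 21.88 F [ 0.46  0.51 -1.79] p [388.9 219.7 190.3] w 17.0
 t 22.9 F [-0.21 -0.41 -1.19] p [389.5 220.3 129. ] w 16.5
[213.8, 252.0, 254.1, 294.9] 0.91
```

View pics/i2.png

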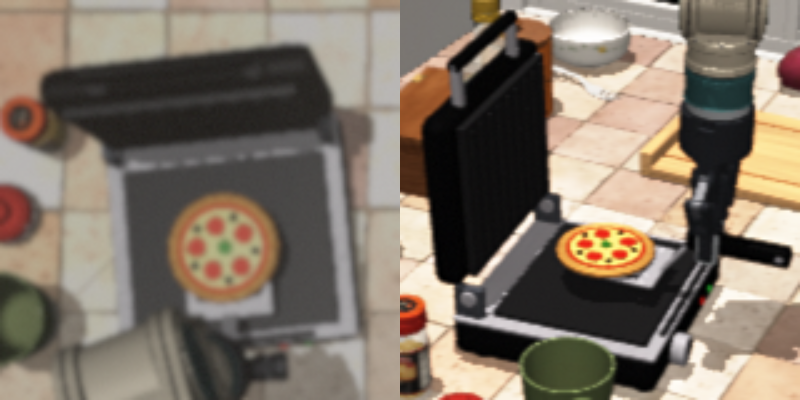

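```bash
python3 - <<'E'
from h import *
c=calibration("top")
print(bp(c,[(234,272.6),(233.95,273.45)],99))
p=np.array(current_tool_pos());R=Ro.from_rotvec(current_ee_rot()).as_matrix();tip=p+R[:,1]*134+R[:,2]*43
print(tip, pj(c,[[509,233,62]]),pj(c,[tip-84*R[:,1]]))
a=cv2.imread("pics/a_top.png");cv2.imwrite("pics/j.png",cv2.resize(a[225:325,180:300],None,fx=6,fy=6,interpolation=2))
a=cv2.imread("pics/i0.png");cv2.imwrite("pics/j2.png",cv2.resize(a[225:325,180:300],None,fx=6,fy=6,interpolation=2))
E
```

```text
[[504.96053176 231.65960416  99.        ]
 [502.8029907  231.74824478  99.        ]]
[523.39394544 234.68896511  88.68710969] [[235.88455201 272.02360892]] [[236.66685615 298.48154869]]
```

View pics/j.png

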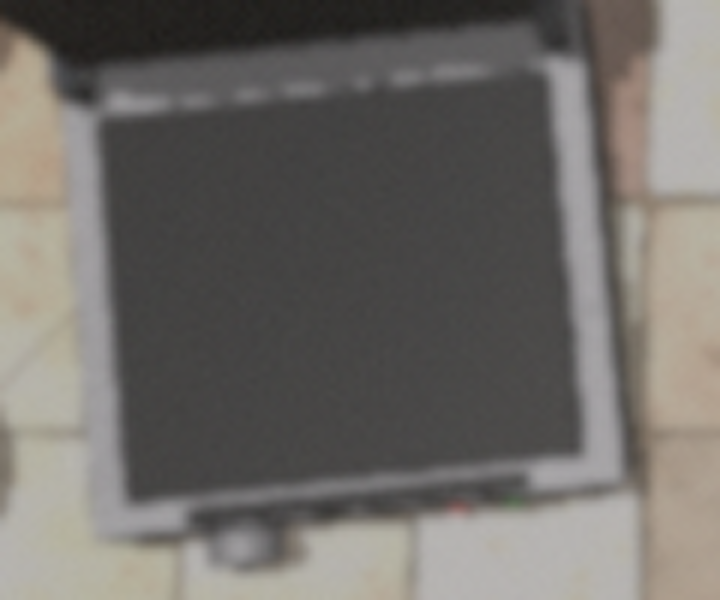

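View pics/j2.png

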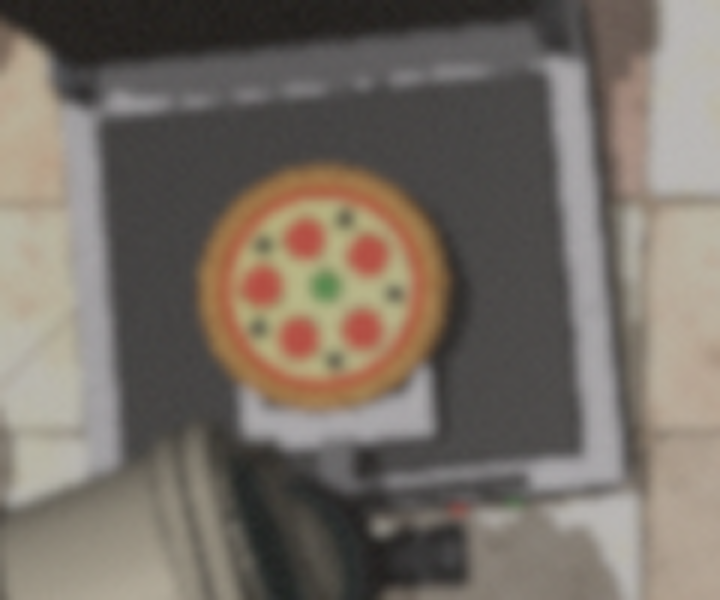

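```bash
python3 - <<'E'
from h import *
C=np.array([508,232.5]);u=np.array([np.cos(.107),np.sin(.107)])
t=C+19*u
P,r=tp([*t,78],.107,.3); movel(P,vel=50,rotation=r); st("tilt"); f0=np.array(current_force())
z=78
while z>60:
    z-=2 if z>68 else 1; P,r=tp([*t,z],.107,.3); movel(P,vel=25)
    f=np.array(current_force())-f0
    if z<66: print(z,f.round(1))
    if z<=62 and f[2]>3: break
b=snap("scene","k1")[1];a=snap("top","k0")[1]
cv2.imwrite("pics/k2.png",np.hstack([cv2.resize(a[225:325,180:300],(400,400)),cv2.resize(b[240:340,240:370],(400,400))])[:,:,::-1]); st()
E
```

```text
tilt t 23.97 F [-0.03 -1.42 -1.95] p [411.8 222.1 158.5] w 16.8
65 [0.4 1.8 1. ]
64 [-0.4  1.   0.6]
63 [0.  0.4 0.4]
62 [-0.5 -0.2  1. ]
61 [-1.9  1.4  4.6]
 t 27.07 F [-2.62  0.03  3.22] p [412.  222.2 142.1] w 16.9
```

View pics/k2.png

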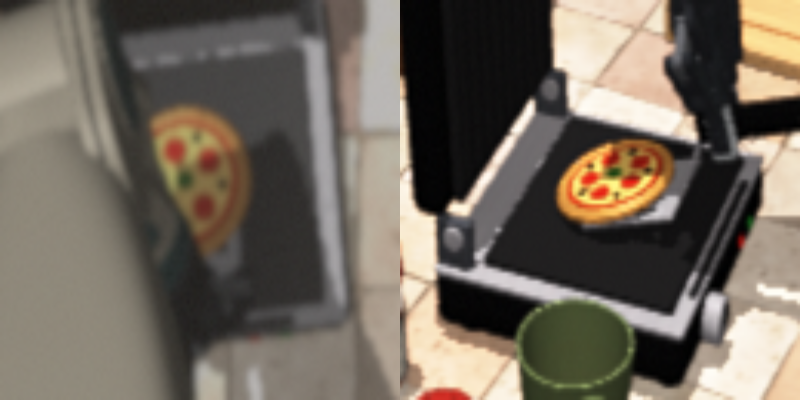

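```bash
python3 - <<'E'
from h import *
C=np.array([508,232.5]);u=np.array([np.cos(.107),np.sin(.107)])
for s in (19-40,19-85):
    t=C+s*u; P,r=tp([*t,61.3],.107,.3); movel(P,vel=70); st(s)
P,r=tp([*(C-68*u),100],.107,.1); movel(P,vel=100,rotation=r)
b=snap("scene","l1")[1];a=snap("top","l0")[1]
for n in ("top","scene"):
    for d in recognise("pizza",n)[:1]: print(n,d["bbox"],d["conf"])
cv2.imwrite("pics/l2.png",np.hstack([cv2.resize(a[225:325,180:300],(400,400)),cv2.resize(b[240:340,240:370],(400,400))])[:,:,::-1]); st()
E
```

```text
-21 t 27.79 F [-3.05 -0.13  5.79] p [370.9 217.7 142.2] w 16.4
-66 t 28.58 F [-3.5  -0.87  5.39] p [326.3 212.9 142.2] w 16.4
top [216.5, 251.8, 257.8, 293.1] 0.89
scene [296.1, 279.2, 332.3, 300.7] 0.73
 t 29.14 F [-0.41  0.44 -1.58] p [312.9 211.5 155.7] w 16.7
```

View pics/l2.png

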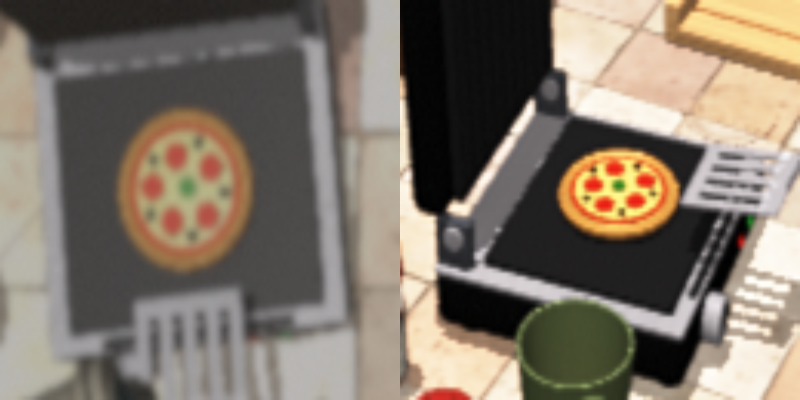

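Pizza lies flat: centre at about (235.3,272.3) in the top view against the plate centre at (236.3,272.8), so within about 2 mm. Now I lay the turner down and plan the lid swing.

```bash
cat >> h.py <<'E'
PSI=.107; CP=np.array([508,232.5]); U=np.array([np.cos(PSI),np.sin(PSI),0]); V=np.array([-np.sin(PSI),np.cos(PSI),0]); Z=np.array([0,0,1.])
HG=np.array([*CP,78])+105*U
def Hh(a): return HG+U*(-242*np.cos(a)+16*np.sin(a))+Z*(242*np.sin(a)+16*np.cos(a))
def lidpose(a,delta,s=1,back=0,off=2):
    b=a+delta; d=-(-U*np.cos(b)+Z*np.sin(b))  # tool z
    y=s*V; x=np.cross(y,d); R=np.column_stack([x,y,d])
    return Hh(a)+d*(off-back), Ro.from_matrix(R).as_rotvec()
E
python3 - <<'E'
from h import *
P,r=tp([460,150,120],.05,0); movel(P,vel=150,rotation=r)
P,r=tp([636,7.5,60],.022,0); movel(P,vel=200,rotation=r)
P,r=tp([636,7.5,6],.022,0); movel(P,vel=120); pause(.15); f0=np.array(current_force())
z=6
while z>-2:
    z-=1; P,r=tp([636,7.5,z],.022,0); movel(P,vel=25); f=np.array(current_force())-f0
    if f[2]>2: break
print(z,f); st(); release(); st()
movel(np.array(current_tool_pos())+[0,0,130],vel=200); st()
snap("wrist","m1"); snap("top","m2")
for s in (1,-1):
  for dd in np.arange(-.2,1.3,.1):
    Js=[]
    for a in np.linspace(1.6,.524,7):
        J=inverse_kinematics(*lidpose(a,dd,s)); Js.append(J)
    b=inverse_kinematics(*lidpose(1.6,dd,s,back=80))
    print(s,round(dd,1),[j is not None for j in Js].count(True),b is not None, np.round(Js[0],2) if Js[0] is not None else None,np.round(Js[-1],2) if Js[-1] is not None else None)
E
```

```text
0 [-0.96758993 -1.30654783  5.15614838]
 t 33.32 F [-1.61 -0.65  3.11] p [502.1   4.6  43.3] w 16.5
 t 33.99 F [ 0.33  0.44 -0.14] p [502.    4.6  43. ] w 85.5
 t 34.79 F [0.51 0.1  0.09] p [501.2   4.7 172. ] w 85.3
1 -0.2 6 True [ 0.29  0.24  0.06  1.22 -0.03 -1.39] None
1 -0.1 6 True [ 0.28  0.31  0.16  1.35 -0.01 -1.4 ] None
1 0.0 6 True [ 0.27  0.38  0.25  1.48  0.   -1.4 ] None
1 0.1 7 True [ 0.27  0.45  0.35  1.6   0.02 -1.41] [ 0.57 -0.36 -1.07 -0.03 -0.37 -1.29]
1 0.2 7 True [ 0.26  0.52  0.44  1.72  0.03 -1.42] [ 0.54 -0.36 -0.99  0.14 -0.32 -1.27]
1 0.3 7 True [ 0.26  0.59  0.54  1.85  0.05 -1.43] [ 0.51 -0.35 -0.92  0.29 -0.27 -1.27]
1 0.4 7 False [ 0.25  0.67  0.64  1.97  0.06 -1.44] [ 0.49 -0.32 -0.85  0.43 -0.23 -1.26]
1 0.5 7 False [ 0.25  0.75  0.74  2.09  0.07 -1.45] [ 0.46 -0.28 -0.78  0.55 -0.18 -1.26]
1 0.6 6 False None [ 0.44 -0.24 -0.71  0.67 -0.14 -1.27]
1 0.7 6 False None [ 0.42 -0.19 -0.64  0.78 -0.1  -1.28]
1 0.8 6 False None [ 0.4  -0.13 -0.57  0.89 -0.07 -1.29]
1 0.9 5 False None [ 0.38 -0.07 -0.5   0.99 -0.04 -1.3 ]
1 1.0 5 False None [ 0.36 -0.01 -0.44 
[... 427 characters left out ...]
2] [ 0.54 -0.36 -0.99  0.14 -0.32  1.87]
-1 0.3 7 True [0.26 0.59 0.54 1.85 0.05 1.71] [ 0.51 -0.35 -0.92  0.29 -0.27  1.88]
-1 0.4 7 False [0.25 0.67 0.64 1.97 0.06 1.7 ] [ 0.49 -0.32 -0.85  0.43 -0.23  1.88]
-1 0.5 7 False [0.25 0.75 0.74 2.09 0.07 1.69] [ 0.46 -0.28 -0.78  0.55 -0.18  1.88]
-1 0.6 6 False None [ 0.44 -0.24 -0.71  0.67 -0.14  1.87]
-1 0.7 6 False None [ 0.42 -0.19 -0.64  0.78 -0.1   1.86]
-1 0.8 6 False None [ 0.4  -0.13 -0.57  0.89 -0.07  1.85]
-1 0.9 5 False None [ 0.38 -0.07 -0.5   0.99 -0.04  1.84]
-1 1.0 5 False None [ 0.36 -0.01 -0.44  1.1  -0.01  1.83]
-1 1.1 4 False None [ 0.35  0.06 -0.37  1.19  0.01  1.81]
-1 1.2 4 False None [ 0.34  0.12 -0.31  1.29  0.03  1.8 ]
```

View pics/m2.png

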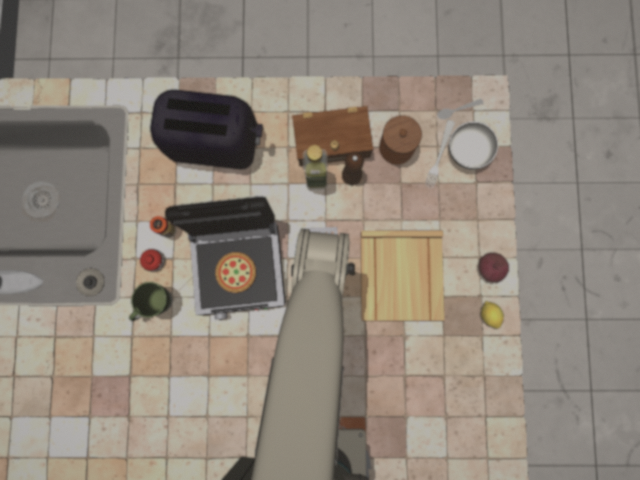

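View pics/m1.png

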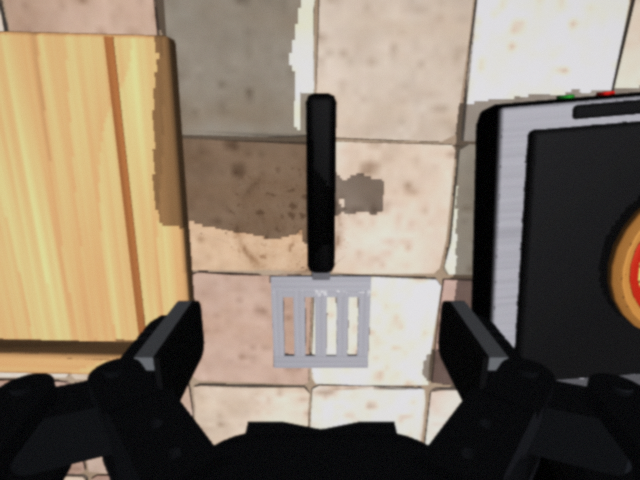

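```bash
python3 - <<'E'
from h import *
print(Hh(1.6),Hh(.524))
movel([501,5,400],vel=300)
for d in (.3,.25,.2):
    P,r=lidpose(1.6,d,1,back=100)
    if inverse_kinematics(P,r) is not None: break
print(d,P); move_pose(P,r); st()
c,im=snap("wrist","n1"); 
for a in (1.6,):
    h=Hh(a); print(pj(c,[h-59*V,h,h+59*V]))
snap("scene","n2")
for dd in recognise("lid_handle","wrist")[:2]: print(dd)
E
```

```text
[635.3270848  246.17623101 319.42961958] [412.02800098 222.19162585 212.93727368]
0.3 [666.82826956 249.5597804  412.16702817]
 t 36.98 F [ 0.23 -0.39 -0.31] p [666.6 248.9 411.5] w 85.3
[[321.21353759 141.06677051]
 [321.39810203 244.63454574]
 [321.55806047 334.39473397]]
{'bbox': [231.7, 38.7, 336.0, 370.8], 'conf': 0.81}
```

View pics/n1.png

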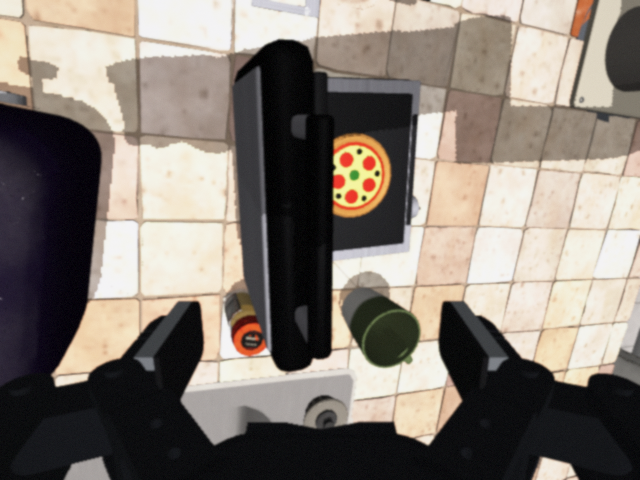

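View pics/n2.png

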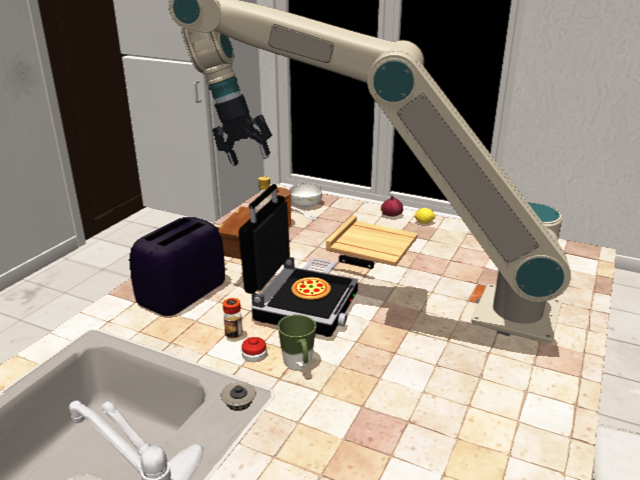

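The bar runs along column 320, as predicted (321). I descend and grip it.

```bash
python3 - <<'E'
from h import *
P,r=lidpose(1.6,.3,1); movel(P,vel=100); st("at bar")
grasp(60); st("grip")
snap("scene","o1"); snap("wrist","o2")
a=cv2.imread("pics/o1.png"); b=cv2.imread("pics/o2.png")
cv2.imwrite("pics/o3.png",np.hstack([cv2.resize(a[150:310,200:340],(400,440)),cv2.resize(b,(400,300))[:0] if 0 else cv2.copyMakeBorder(cv2.resize(b,(400,300)),0,140,0,0,0)]))
E
```

```text
at bar t 38.28 F [1.04 0.95 0.46] p [635.1 246.1 318.3] w 85.4
grip t 38.93 F [1.08 0.   1.14] p [634.8 246.2 317.6] w 14.0
```

View pics/o3.png

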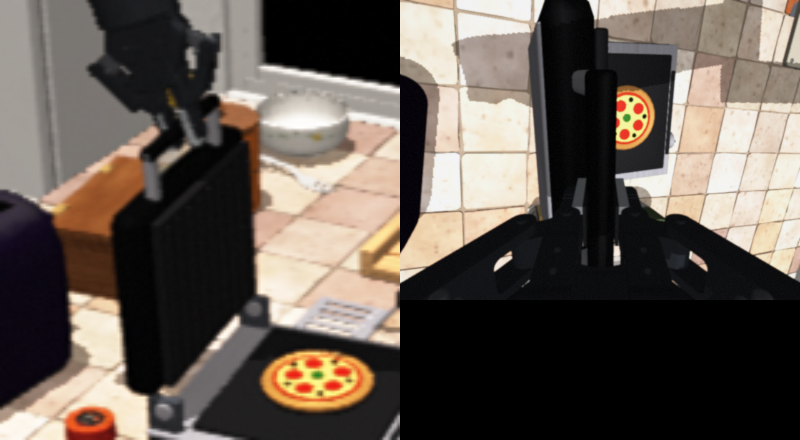

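```bash
python3 - <<'E'
from h import *
for a in np.linspace(1.6,.524,18)[1:]:
    P,r=lidpose(a,.3,1); movel(P,vel=45,rotation=r)
    f=np.array(current_force()); p=np.array(current_tool_pos())
    rel=p-HG; R=Ro.from_rotvec(current_ee_rot()).as_matrix(); g=rel-2*R[:,2]
    x=g@U; z=g[2]; ang=np.arctan2(z,-x)-np.arctan2(16,242)
    print(round(a,3),"act",round(ang,3),"rad",round(np.hypot(x,z),1),"F u,v,z",np.round([f@U,f@V,f[2]],1),round(current_width(),1))
    if np.linalg.norm(f)>35: print("STOP");break
st()
snap("scene","q1"); snap("top","q2")
E
```

```text
1.537 act 1.536 rad 242.6 F u,v,z [0.8 0.2 1. ] 14.3
1.473 act 1.474 rad 242.6 F u,v,z [ 0.2 -0.2  0.9] 14.2
1.41 act 1.411 rad 242.5 F u,v,z [-0.6  0.1  0.7] 14.5
1.347 act 1.347 rad 242.5 F u,v,z [-0.9  1.9  1.5] 14.4
1.284 act 1.284 rad 242.5 F u,v,z [-0.9  2.6  0.4] 14.0
1.22 act 1.22 rad 242.4 F u,v,z [-0.7  3.  -1.4] 14.0
1.157 act 1.157 rad 242.4 F u,v,z [-0.5  3.6 -1.3] 14.0
1.094 act 1.094 rad 242.4 F u,v,z [ 0.1  4.7 -3.3] 13.9
1.03 act 1.03 rad 242.3 F u,v,z [ 0.2  4.9 -4.1] 14.1
0.967 act 0.966 rad 242.3 F u,v,z [ 2.1  5.7 -4.6] 13.9
0.904 act 0.902 rad 242.2 F u,v,z [ 1.3  5.5 -4.1] 14.0
0.84 act 0.838 rad 242.2 F u,v,z [ 1.   5.4 -6.2] 13.8
0.777 act 0.775 rad 242.1 F u,v,z [ 3.2  6.  -6.2] 13.9
0.714 act 0.712 rad 242.1 F u,v,z [ 5.2  7.5 -7.4] 14.3
0.651 act 0.649 rad 242.1 F u,v,z [ 6.5  5.9 -8.3] 13.8
0.587 act 0.587 rad 242.1 F u,v,z [ 7.1  6.6 -8.3] 13.8
0.524 act 0.526 rad 242.1 F u,v,z [ 7.9  6.7 -9.1] 14.0
 t 47.39 F [ 7.19  7.47 -9.06] p [414.  222.9 211.6] w 14.0
```

View pics/q1.png

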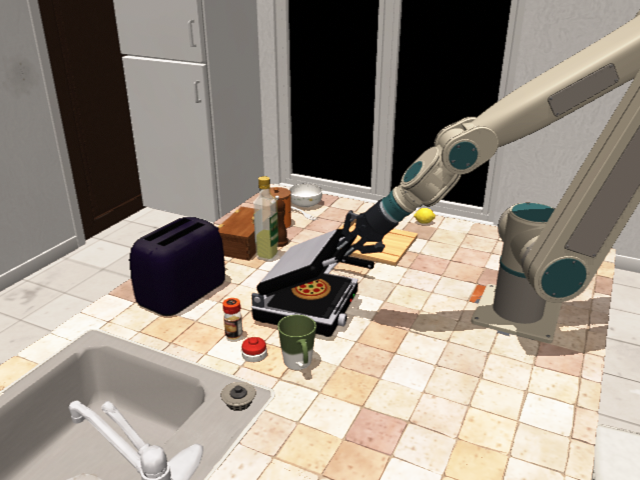

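```bash
python3 - <<'E'
from h import *
pause(.5); st(); print(np.abs(current_dq()).max())
c,b=snap("scene","r1"); cv2.imwrite("pics/r2.png",cv2.resize(b[210:350,230:400],None,fx=4,fy=4,interpolation=2)[:,:,::-1])
o=np.array([230,210])
for d in recognise("pizza","scene")[:1]: print(d["bbox"])
print("pred handle px",[(q-o)*4 for q in pj(c,[Hh(.524)-59*V,Hh(.524)+59*V])], "plate",(pj(c,[[508,232.5,62]])-o)*4)
E
```

```text
t 47.99 F [ 7.71  6.75 -8.14] p [414.1 222.9 211.8] w 13.6
0.0024005761952128985
[297.4, 279.4, 329.7, 302.0]
pred handle px [array([486.62554981, 107.35239021]), array([429.95842448, 189.61982006])] plate [[317.48867891 322.93514202]]
```

View pics/r2.png

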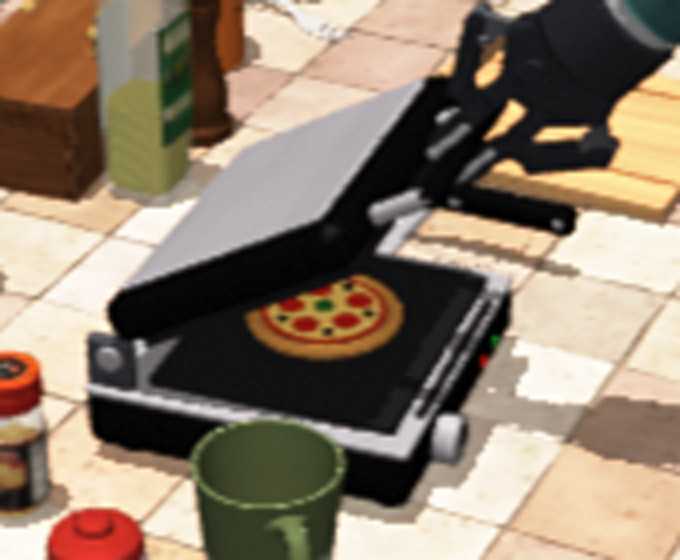

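```bash
python3 - <<'E'
from h import *
close_job(); st()
E
```

```text
the job is handed in; nothing more can be done
the job is handed in; nothing more can be done
```

The job is done and handed in: the pizza is on the grill's lower plate, the turner is lying on the worktop, and the gripper is still holding the lid about 30 degrees open. I slid the turner under the pizza against the board's raised edge and carried it across level. I laid it down with the blade tilted about 17 degrees, put the turner back close to its starting spot, then swung the lid down by its bar.

**Last checks, at t ≈ 48 s of 70 s:**
- **Lid:** the angle was 0.526 rad, worked out from the gripper's position rather than measured on the lid. The arm was still (joint speeds around 0.002 rad/s) and held about 13 N steadily. About 7 N of that pushed sideways along the bar.
- **Pizza:** it was flat and about 2 mm off the plate centre in the top view before the lid came down. The lid partly hid it in the last scene picture, but it lay in the same place, with the lid well clear of it.
- **Turner:** it was flat on its blade, with the hand off it.
- **Other items:** I saw none of them moved in the pictures; I did not measure them.

No check failed. The sideways force is the only reading I did not expect. In the last picture the bar's end was about 3 pixels from where I predicted it.

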